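# Load the last piece and slide the dial pack home in a game box insert

### The arm

A 7-joint arm with a two-finger parallel gripper is mounted at the origin on a cart in front of the work surface, level with it; the furniture and walls round the work are solid. World frame = base frame: x ahead of the robot, y to its left, z up, the work surface at z = 0. Lengths are in m, angles in rad, forces in N, time in s.
With the tool pointing down it reaches from about 0.4 to 0.85 m from the base axis. Payload 10.4 kg.
Tool frame: the origin (TCP) lies midway between the tips of the shut fingers; the grasp point (between the pads) lies 19 mm behind it; z points along the fingers, y is the direction in which the jaws open and shut (so a half turn about z gives the same grasp; the last joint's range is limited). The gripper opens to 85 mm and grips with 20 to 120 N. Pads are 22 mm wide; open, the fingers measure 114 mm over their backs; the gripper's body (76 mm by 85 mm) begins 54 mm behind the grasp point. The pads swing forward as they close: fully open they stand 13 mm farther back than shut.
Start: joints at [-1.219, 0.332, -0.065, 1.46, 0.022, 1.35, -0.088], TCP at [0.229, 0.582, 0.231] pointing down, gripper open.
Joint ranges: [-2.6, 2.6], [-0.5, 2.12], [-1.47, 1.34], [0.16, 2.42], [-1.27, 4.41], [0.06, 2.06], [-2.6, 2.6]. Speed limits (rad/s): [2.22, 2.22, 2.79, 2.79, 3.14, 3.14, 3.14].

### API

Orientations are given as a rotation vector (axis times angle).
In Python, from cell import env, viewer gives the robot as it stands. The module is installed in compiled form; this text tells all that it offers.
- The arm moves only by the shell command python3 -m crank 'ROWS' [OPENING] [FORCE]. ROWS is JSON, a list that holds one entry, the list of rows, each a list of 4 numbers: the shift along the tool's x, y, z in cm, then the turn about the tool's z in units of 5 degrees (1.0 is 5 degrees). In form: [[[x, y, z, spin], ...]]. A call has exactly 8 rows; each row shifts and turns the commanded pose from where the row before left it, along the tool's axes as they then stand; what a row does not reach is not made up. A row lasts 1/10 s, in which the tool goes at most 50 mm and 8.59 degrees, less where a joint would pass 70% of its speed; a pose out of reach is approached as far as the arm can. A call is refused whole if a number of a shift passes 5 or a number of a turn 1, either way. A call with a gripper value outside its range is refused whole. OPENING is the opening, from 0 (shut) to 1 (fully open), set as the call begins (- or left out, the last holds). The fingers move at their own pace and stop on an object; FORCE is the grip in N (left out, the last holds). Time passes only in rows, so rows that do not move let the fingers close, or fill a call up. It gives the time, the measured TCP pose, the force and the opening at its end, in the units of the state.
- env.state(): the state, without advancing time (a new reading comes with each control period).
- viewer.grab_frame(name): name is "scene" or "side" or "wrist"; returns a dict with "pixels" (384x512x3 uint8, red, green, blue), "fx", "fy", "cx", "cy" (pixels), "R" (3x3) and "t" (3): a world point X has camera coordinates R X + t. Camera axes: x right, y down, z forward; pixel columns grow to the right and rows downward; lengths in m; the calibration is good to about 2 mm. The wrist camera is an equidistant fisheye: a pixel r from the principal point sees the ray r / f radians off the axis. A picture is of the moment at which its call begins. There is no depth.
- env.finish_job(): hands the job in, once; it reports no verdict.
The state is a dict: "clock": time; "qpos": joint angles; "dq": joint speeds; "effort": joint torques, N m; "position": TCP position; "ee_rot": TCP orientation; "force": force on the tool from outside, world axes, zero at the start; "moment": the same for the moment, N m; "gripper_width": opening from 0.0 (shut) to 1.0 (fully open).
Only numpy, scipy, OpenCV 4.12 (cv2) and the standard library are available. Lean on these libraries where they do the work, as an engineer would, in place of code of your own. Each camera call takes 0.05 s, during which the arm holds its last target.

### The job

Finish packing the open game box: put the loose wooden piece from the table into the empty square well in the floor of the insert's round recess, then slide the round dial pack across the insert until it drops into the recess over the pieces and lies flat and flush with the deck. The dial is only card, so press and push it gently, and leave the piece already packed and the things around the box as they are.

Things in the scene. Friction and masses are not known exactly. Their poses are not given: they have to be found in the camera images.
- game_box: Open kraft-board game box base, 268 x 308 mm, 48 mm high, walls and floor 3 mm; fixed. Origin under its centre at table height, x along its short way (away from the robot), y along its long way. A grey moulded insert (deck at z = 29 mm) lies in it with up to 5 mm of unmeasured play each way in x and y and 0.015 rad of turn; it stays where it lies. A card well near the +y end is under the dial.
- recess_nominal (a point): Nominal centre of the insert's round recess, on its floor (box frame 0, -34, 19 mm). Recess: 200 mm across, 10 mm deep, with thumb notches at its +x and -x edges. The insert's play shifts it: the true centre may lie up to 5 mm away along each of the box's x and y, which only sight or touch will tell.
- empty_well (a point): Nominal centre of the mouth of the empty well, level with the recess floor (z = 19 mm). Two wells, 40 x 40 mm and 14 mm deep, side by side along the box's x at x = -23 and +23 mm, y = -96 mm of the box frame (shifted with the insert by up to 6 mm). Either may be the empty one. It lies clear of the dial at the start.
- piece_center (a point): Centre, half-way up, of the loose painted wooden piece, flat on the table right of the box: a house-shaped tile, 22 x 22 x 13 mm, 12 g. Its parallel sides face its own +y and -y, 22 mm apart, from x = -11 to 0 mm; then it tapers to a point at x = +11 mm. z up. Grip it across the parallel sides, along its y.
- packed_center (a point): Centre, half-way up, of a piece of the same kind that already lies in the other well; leave it there.
- dial_center (a point): Centre, half-way up, of the dial pack: black card disc in clear film, 196 mm across (film to 203), 10 mm thick, 0.1 kg, z up. Starts flat on the deck, 64 to 79 mm from the recess centre toward the box's +y and up to 25 mm off in x. Seated, its centre is at z = 24 mm, its top flush with the deck, with 2 mm of play all round.
- dial: The same dial pack, origin under its middle. Too wide to grip: drag it with a light fingertip on top (5 to 10 N; the finger grips better than the deck) or push its edge. Pressed on the side toward the recess centre, that edge tips in and jams; pressed behind its centre it stays level till it drops. Off centre, the edge that tips points at the recess centre. Over 40 N from a finger marks the card.
- tape_dispenser: Dark weighted tape dispenser, 52 x 177 x 98 mm, at the left front corner of the table; a bystander. Origin under its middle.
- pen: White pen, 11 x 145 x 9 mm, near the front edge of the table right of the box; a bystander. Origin under its middle.
- pencil: Green pencil, 7 x 112 x 7 mm, near the front edge in front of the bag sealer; a bystander. Origin under its middle.

How it is judged:
By the outcome, as a careful person would: the job done as asked, in the order asked, and still so for the second after the job is handed in, with the robot touching nothing.
It also fails if it takes over 67 s, if anything falls off the work surface, if the arm or the gripper's body presses on something with over 40 N, if the wrist force passes 120 N, or if a joint passes its speed limit or range.

## Working session

There is one attempt and no reset: what is moved stays moved. The work goes in short steps, Python scripts to look and compute and a shell command to move; the robot and the scene stay as the last step left them, time stands still between calls to the robot, and variables do not carry over. Pictures are saved under pics/ and viewed, and the job is handed in when it is done.

```bash
mkdir -p pics; ls; python3 - <<'E'
from cell import env, viewer
import cv2, json
s=env.state()
for k,v in s.items(): print(k,v)
for n in ("scene","side","wrist"):
    f=viewer.grab_frame(n)
    cv2.imwrite(f"pics/{n}0.png",f["pixels"][:,:,::-1])
    print(n,{k:(v.tolist() if hasattr(v,'tolist') else v) for k,v in f.items() if k!="pixels"})
E
```

```text
pics
clock 0.0
qpos [-1.21855092  0.33288687 -0.06471049  1.46095559  0.02159902  1.34988658
 -0.08848708]
dq [ 6.61388995e-05 -5.74579192e-04 -5.93687021e-04 -4.35092899e-05
 -7.83347124e-04 -9.22157888e-05  1.13839180e-03]
effort [-3.32526934e-04 -6.25441718e+01  4.89502237e-02 -3.91594577e+01
  1.61654188e-02  9.98968579e-03  2.39245594e-05]
position [0.2286908  0.58125085 0.23049978]
ee_rot [-5.85258156e-01 -3.08638485e+00  2.23962070e-03]
force [-0.06139806 -0.43232495  0.27623709]
moment [-0.00581903 -0.00571893  0.03976586]
gripper_width 1.0000563479838471
scene {'fx': 357.62958019777454, 'fy': 357.62958019777454, 'cx': 249.51061221077552, 'cy': 191.40412826884338, 'R': [[0.8673968564520989, -0.49745687201228966, -0.012623545649535063], [-0.38559835982054613, -0.6558856726106113, -0.6489436719529906], [0.31454188643282815, 0.5677593195640865, -0.7607317245438129]], 't': [-0.3613354907533909, 0.2627723061123626, 1.1499659910725542]}
side {'fx': 407.26935540655296, 'fy': 407.26935540655296, 'cx': 256.7005279804609, 'cy': 192.78585182070847, 'R': [[-0.9702861453743558, -0.24192954706009867, 0.0038588021288862417], [-0.08861277636163944, 0.3404612089961779, -0.9360736835497208], [0.22515010983798447, -0.9086012653679041, -0.35178284297530366]], 't': [0.47126199120136386, 0.07789854236466175, 1.1887722790533473]}
wrist {'fx': 297.3186396354542, 'fy': 297.3186396354542, 'cx': 256.56288725820997, 'cy': 188.6358051533029, 'R': [[0.3656501425720046, 0.9307518270779424, -0.0010048025417042665], [0.8895922214823226, -0.34916250634439316, 0.29446769541233325], [0.27372550614661706, -0.10856601933559495, -0.9556609057246219]], 't': [-0.6247629165742962, -0.037699893514334885, 0.3791000825891922]}
```

View pics/scene0.png

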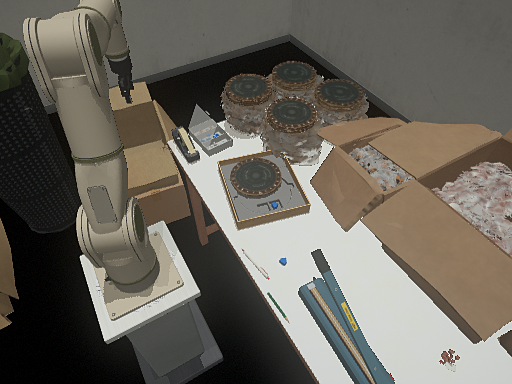

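View pics/side0.png

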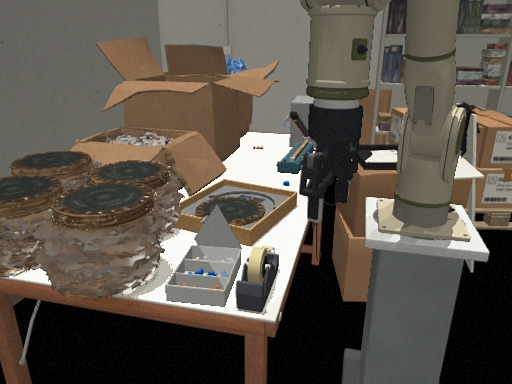

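View pics/wrist0.png

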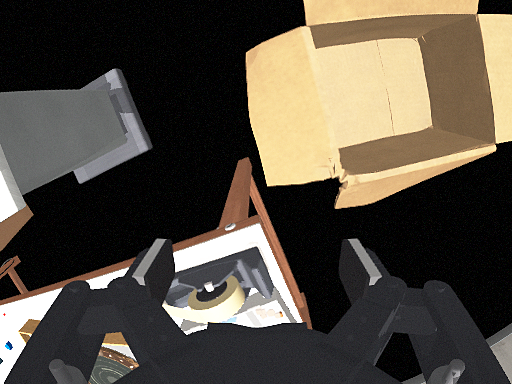

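The scene view shows the box around (265,185), the dial at (257,175), a blue piece in a well at about (275,205), the loose piece at (283,261), the pen at (256,263) and the pencil at (277,306). Next I'll write helpers and measure.

```bash
cat > h.py <<'E'
import numpy as np, cv2
from cell import env, viewer
from scipy.spatial.transform import Rotation as Ro
def grab(n,save=None):
    f=viewer.grab_frame(n); f["name"]=n
    f["R"]=np.array(f["R"]); f["t"]=np.array(f["t"])
    if save: cv2.imwrite(f"pics/{save}.png",f["pixels"][:,:,::-1])
    return f
def ray(f,u,v):
    a=(u-f["cx"])/f["fx"]; b=(v-f["cy"])/f["fy"]
    if f["name"]=="wrist":
        r=np.hypot(a,b); s=np.sin(r)/r if r>1e-9 else 1
        d=np.array([a*s,b*s,np.cos(r)])
    else: d=np.array([a,b,1.])
    return -f["R"].T@f["t"], f["R"].T@d
def onz(f,u,v,z):
    o,d=ray(f,u,v); return o+d*(z-o[2])/d[2]
def proj(f,X):
    c=f["R"]@np.asarray(X,float)+f["t"]
    if f["name"]=="wrist":
        r=np.arctan2(np.hypot(c[0],c[1]),c[2]); k=r/np.hypot(c[0],c[1])
        return np.array([f["cx"]+f["fx"]*k*c[0],f["cy"]+f["fy"]*k*c[1]])
    return np.array([f["cx"]+f["fx"]*c[0]/c[2],f["cy"]+f["fy"]*c[1]/c[2]])
def blue(f):
    h=cv2.cvtColor(f["pixels"],cv2.COLOR_RGB2HSV)
    m=cv2.inRange(h,(100,130,60),(125,255,255))
    n,l,st,c=cv2.connectedComponentsWithStats(m)
    return [(st[i,4],c[i].round(1)) for i in range(1,n) if st[i,4]>6]
def tool():
    s=env.state(); return np.array(s["position"]),Ro.from_rotvec(s["ee_rot"]).as_matrix()
def crop(f,u0,u1,v0,v1,k,name):
    cv2.imwrite(f"pics/{name}.png",cv2.resize(f["pixels"][v0:v1,u0:u1,::-1],None,fx=k,fy=k,interpolation=cv2.INTER_CUBIC))
E
python3 - <<'E'
from h import *
f=grab("scene"); crop(f,200,330,140,330,3,"sc1")
for a,c in blue(f): print(a,c,onz(f,*c,0.0065).round(4),onz(f,*c,.018).round(4))
g=grab("side")
for a,c in blue(g): print('side',a,c,onz(g,*c,0.0065).round(4))
p,R=tool(); print(R.round(3))
w=grab("wrist"); 
print("cam pos in tool",(R.T@(-w["R"].T@w["t"]-p)).round(4)); print((w["R"]@R).round(3))
E
```

```text
25 [274.4 204.3] [0.5287 0.011  0.0065] [0.5234 0.0035 0.018 ]
30 [282.9 260.2] [ 0.4278 -0.1994  0.0065] [ 0.4237 -0.2045  0.018 ]
side 28 [228.5  63.4] [ 3.0268e+00 -7.6638e+00  6.5000e-03]
side 25 [236.7  66.1] [ 2.5818e+00 -6.7944e+00  6.5000e-03]
side 8 [243.   67.4] [ 2.3563 -6.4487  0.0065]
side 22 [286.2 182.9] [ 0.4271 -0.2045  0.0065]
side 33 [199.2 271.5] [0.5089 0.4355 0.0065]
side 25 [211.4 273.2] [0.4802 0.4354 0.0065]
[[-0.931  0.366 -0.   ]
 [ 0.366  0.931 -0.001]
 [ 0.    -0.001 -1.   ]]
cam pos in tool [ 0.0759  0.0003 -0.1422]
[[ 0.     1.    -0.   ]
 [-0.956  0.    -0.294]
 [-0.294  0.     0.956]]
```

View pics/sc1.png

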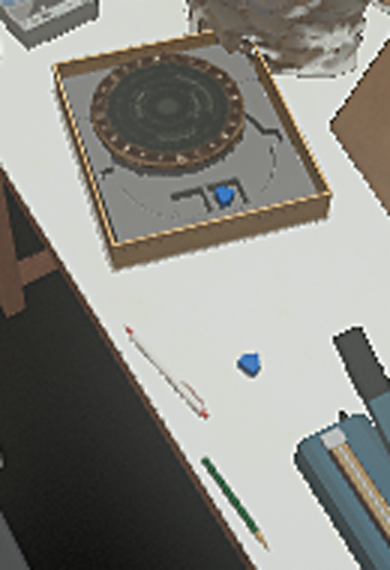

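```bash
python3 - <<'E'
from h import *
f=grab("scene")
P=[onz(f,200+u/3,140+v/3,.048) for u,v in [(54,66),(250,35),(328,195),(112,245)]]
for p in P: print(p.round(4))
c=sum(P)/4; ax=(P[1]+P[2]-P[0]-P[3]);print(c,np.degrees(np.arctan2(ax[1],ax[0])), [np.linalg.norm(P[i]-P[i-1]) for i in range(4)])
p,R=tool(); t=np.array([c[0],c[1]-.02,.3]); print("to box in tool cm",(R.T@(t-p)*100).round(1))
E
```

```text
[0.4323 0.2752 0.048 ]
[0.6854 0.194  0.048 ]
[ 0.614  -0.0809  0.048 ]
[ 0.3604 -0.0158  0.048 ]
[0.52303249 0.09311101 0.048     ] -16.100352369353864 [np.float64(0.2997967139738376), np.float64(0.2658389147975719), np.float64(0.28401142885181824), np.float64(0.26182150220118433)]
to box in tool cm [-46.  -36.5  -6.9]
```

```bash
python3 -m crank '[[[-2.8,-2.3,-0.8,0],[-2.8,-2.3,-0.8,0],[-2.8,-2.3,-0.8,0],[-2.8,-2.3,-0.8,0],[-2.8,-2.3,-0.8,0],[-2.8,-2.3,-0.8,0],[-2.8,-2.3,-0.8,0],[-2.8,-2.3,-0.8,0]]]' && python3 -m crank '[[[-2.8,-2.3,0,0],[-2.8,-2.3,0,0],[-2.8,-2.3,0,0],[-2.8,-2.3,0,0],[-2.8,-2.3,0,0],[-2.8,-2.3,0,0],[-2.0,-2,0,0],[0,0,0,0]]]'; python3 - <<'E'
from h import *
f=grab("wrist","w1"); print(env.state()["qpos"].round(2))
for a,c in blue(f): print(a,c,onz(f,*c,0.0065).round(4),onz(f,*c,.018).round(4))
E
```

```text
clock: 1.15
position: [0.3704, 0.327, 0.2958]
ee_rot: [0.585, 3.086, 0.001]
force: [1.0, -0.5, 0.0]
gripper_width: 0.996
clock: 1.95
position: [0.4883, 0.1083, 0.2955]
ee_rot: [0.595, 3.084, -0.001]
force: [-0.2, 0.1, -0.2]
gripper_width: 1.0
[-0.67  0.01  0.36  1.7  -0.    1.43  0.88]
107 [457.5  93.9] [0.5124 0.4618 0.0065] [0.5099 0.4531 0.018 ]
119 [ 76.6 189.3] [ 0.4266 -0.2034  0.0065] [ 0.4263 -0.1943  0.018 ]
179 [201.5 198.8] [0.5251 0.0017 0.0065] [0.5223 0.0053 0.018 ]
323 [ 14.4 234.6] [ 0.4449 -0.4303  0.0065] [ 0.4442 -0.4152  0.018 ]
```

View pics/w1.png

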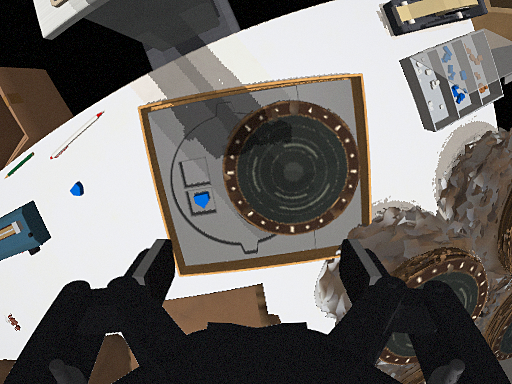

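The wrist view shows the whole box with corners near (140,107), (362,75), (370,225) and (178,272). The empty well is at (192,172), the packed one at (201,199), the dial at about (293,166), and the loose piece at (77,189).

```bash
python3 - <<'E'
from h import *
f=grab("wrist"); crop(f,130,380,65,280,3,"w1a"); crop(f,50,105,165,215,10,"w1b")
E
```

```text
(no output)
```

View pics/w1a.png

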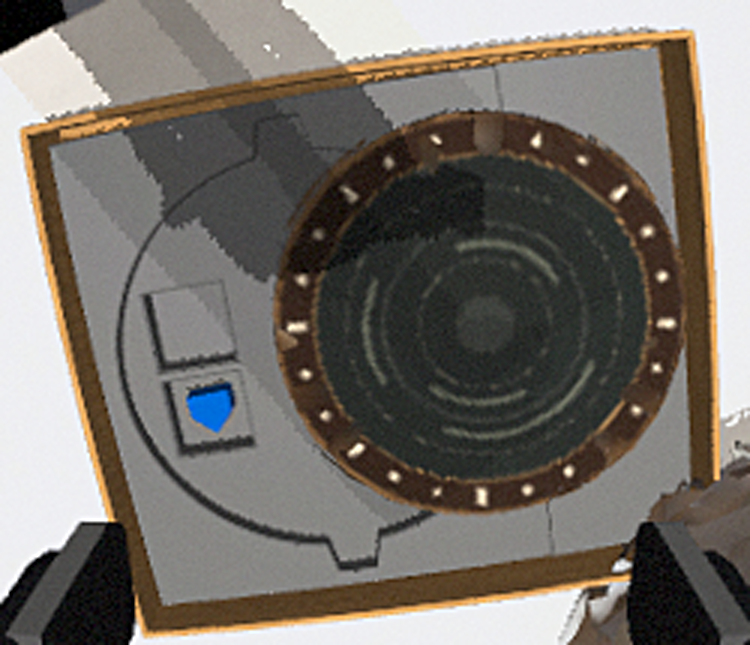

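View pics/w1b.png

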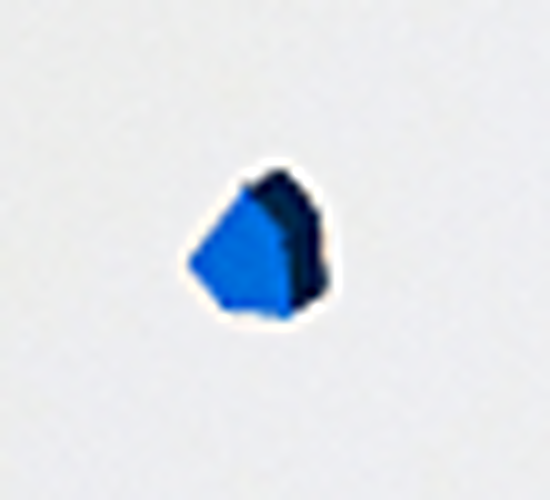

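```bash
cat >> h.py <<'E'
def circ(P):
    P=np.asarray(P)[:,:2]; A=np.c_[2*P,np.ones(len(P))]
    s=np.linalg.lstsq(A,(P**2).sum(1),rcond=None)[0]; r=np.sqrt(s[2]+s[0]**2+s[1]**2)
    return s[:2],r,np.hypot(*(P-s[:2]).T)-r
E
python3 - <<'E'
from h import *
f=grab("wrist")
def C(L,z): return [onz(f,130+u/3,65+v/3,z) for u,v in L]
print("rec",circ(C([(118,340),(122,300),(133,400),(160,447),(200,490),(250,522),(300,538),(135,250),(190,183),(225,168)],.029)))
print("dial",circ(C([(275,310),(685,312),(481,110),(481,514),(340,160),(620,150),(345,462),(618,462)],.039)))
B=C([(28,130),(690,33),(717,480),(148,635)],.048)
for b in B: print(b.round(4))
print("box",(sum(B)/4).round(4),[np.linalg.norm(B[i]-B[i-1]).round(4) for i in range(4)])
for i in range(4): d=B[(i+1)%4]-B[i]; print(np.degrees(np.arctan2(d[1],d[0])).round(2))
W=C([(145,294),(226,282),(238,360),(160,372)],.019); c=sum(W)/4
print("well",c.round(4),[np.linalg.norm(W[i]-W[i-1]).round(4) for i in range(4)])
W=C([(165,380),(240,367),(253,440),(180,453)],.019)
print("packed well",(sum(W)/4).round(4))
P=[onz(f,50+u/10,165+v/10,.013) for u,v in [(250,187),(290,243),(290,318),(225,310),(188,262)]]
for q in P: print(q.round(4))
E
```

```text
rec (array([0.51393366, 0.07370273]), np.float64(0.10017744563252855), array([ 0.00112663,  0.0005832 , -0.000752  , -0.00194881, -0.00148338,
        0.00019858,  0.00180221,  0.0019913 ,  0.00088985, -0.00252024]))
dial (array([0.5262851 , 0.15079234]), np.float64(0.09821318478455855), array([-0.0001946 , -0.00200751, -0.00171881,  0.00080794,  0.00148343,
        0.00169633, -0.00127359,  0.00112716]))
[ 0.363  -0.0099  0.048 ]
[0.4324 0.2828 0.048 ]
[0.6438 0.2334 0.048 ]
[ 0.6199 -0.0723  0.048 ]
box [0.5148 0.1085 0.048 ] [np.float64(0.2643), np.float64(0.3009), np.float64(0.217), np.float64(0.3066)]
76.67
-13.18
-94.46
166.35
well [0.4818 0.0157 0.019 ] [np.float64(0.0403), np.float64(0.0413), np.float64(0.0395), np.float64(0.0407)]
packed well [0.5244 0.0057 0.019 ]
[ 0.4166 -0.1915  0.013 ]
[ 0.4284 -0.1888  0.013 ]
[ 0.4399 -0.1963  0.013 ]
[ 0.4335 -0.2091  0.013 ]
[ 0.423 -0.212  0.013]
```

The piece's five corners give yaw of about 15.5° and a centre of about (0.430,-0.199), with side lengths matching the stated 22/11 mm. Next: move above it.

```bash
cat >> h.py <<'E'
def go(t):
    p,R=tool(); print("tool cm",(R.T@(np.array(t)-p)*100).round(2),"pos",p.round(4),"yangle",np.degrees(np.arctan2(R[1,1],R[0,1])).round(2),"tilt",R[:,2].round(3))
E
python3 -c "
from h import *
go([.42,-.199,.16])"
```

```text
tool cm [ -5.21 -31.51  13.52] pos [0.4867 0.1133 0.2953] yangle 68.56 tilt [-0.  0. -1.]
```

```bash
python3 -m crank '[[[-0.65,-4,1.6,0],[-0.65,-4,1.6,0],[-0.65,-4,1.6,0],[-0.65,-4,1.6,0],[-0.65,-4,1.6,0],[-0.65,-4,1.6,0],[-0.65,-4,1.6,0],[-0.65,-3.5,1.6,0]]]' 0.7 20 && python3 -m crank '[[[0,0,0,-0.95],[0,0,0,-0.95],[0,0,0,-0.95],[0,0,0,-0.95],[0,0,0,-0.95],[0,0,0,-0.95],[0,0,0,-0.95],[0,0,0,-0.75]]]'; python3 - <<'E'
from h import *
import time
f=grab("wrist"); f=grab("wrist","w2"); print(env.state()["qpos"].round(2))
go([.43,-.199,.05])
for a,c in blue(f): print(a,c,onz(f,*c,0.013).round(4))
h=cv2.cvtColor(f["pixels"],cv2.COLOR_RGB2HSV)
a,c=max(blue(f),key=lambda t:-np.hypot(*(t[1]-np.array([256,200])))); u,v=c.astype(int)
crop(f,max(u-50,0),u+50,max(v-40,0),v+40,6,"w2a"); print(u-50,v-40)
E
```

```text
clock: 2.9
position: [0.4198, -0.2001, 0.1669]
ee_rot: [0.583, 3.086, 0.001]
force: [1.7, -0.2, -0.2]
gripper_width: 0.701
clock: 3.7
position: [0.4206, -0.1982, 0.1673]
ee_rot: [-0.433, 3.111, 0.001]
force: [0.2, 0.1, 0.0]
gripper_width: 0.7
[-0.37 -0.    0.72  1.98 -0.    1.16  2.2 ]
tool cm [-0.89 -0.32 11.73] pos [ 0.4205 -0.1984  0.1673] yangle 105.71 tilt [ 0.  0. -1.]
2637 [ 68.9 149.8] [ 0.4506 -0.4156  0.013 ]
360 [249.9 176.3] [ 0.4247 -0.2033  0.013 ]
8 [ 70.5 184.2] [ 0.492  -0.4088  0.013 ]
8 [119.9 192.9] [ 0.4831 -0.3399  0.013 ]
199 136
```

View pics/w2.png

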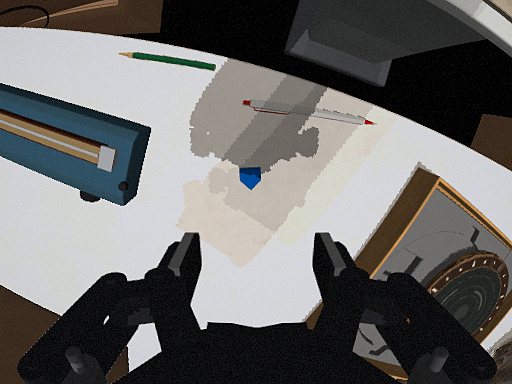

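View pics/w2a.png

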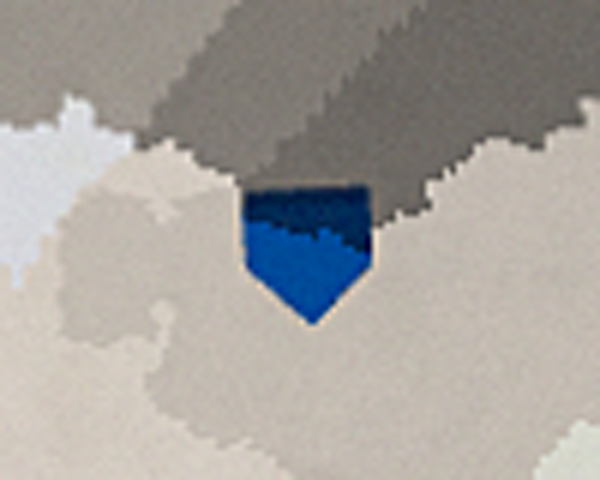

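```bash
python3 - <<'E'
from h import *
f=grab("wrist")
P=[onz(f,199+u/6,136+v/6,.013) for u,v in [(244,187),(370,185),(373,265),(313,325),(248,268)]]
for q in P: print(q.round(4))
b=(P[0]+P[1])/2; d=P[3]-b; L=np.linalg.norm(d); y=np.degrees(np.arctan2(d[1],d[0])); c=b+d/2
print("len",L.round(4),"w",np.linalg.norm(P[0]-P[1]).round(4),np.linalg.norm(P[2]-P[4]).round(4),"yaw",y.round(2),"c",c.round(4))
go([c[0],c[1],.03])
E
```

```text
[ 0.4181 -0.2162  0.013 ]
[ 0.412  -0.1956  0.013 ]
[ 0.4255 -0.1912  0.013 ]
[ 0.4387 -0.1983  0.013 ]
[ 0.4318 -0.2118  0.013 ]
len 0.0249 w 0.0215 0.0216 yaw 17.83 c [ 0.4269 -0.2021  0.013 ]
tool cm [-0.52 -0.51 13.73] pos [ 0.4205 -0.1986  0.1673] yangle 105.55 tilt [ 0.  0. -1.]
```

```bash
python3 -m crank '[[[-0.35,-0.25,0.5,0],[-0.3,-0.2,1.5,0],[0,0,3,0],[0,0,3,0],[0,0,3,0],[0,0,2,0],[0,0,1.5,0],[0,0,0.5,0]]]'; python3 - <<'E'
from h import *
go([.428,-.201,.004]); f=grab("wrist","w3"); print(env.state()["force"].round(1))
E
```

```text
clock: 4.65
position: [0.4267, -0.2019, 0.0155]
ee_rot: [0.423, -3.11, -0.001]
force: [0.5, 0.4, -0.4]
gripper_width: 0.701
tool cm [-0.15  0.05  1.15] pos [ 0.4267 -0.2019  0.0155] yangle 105.47 tilt [-0.003  0.    -1.   ]
[ 0.1  1.3 -0.9]
```

View pics/w3.png

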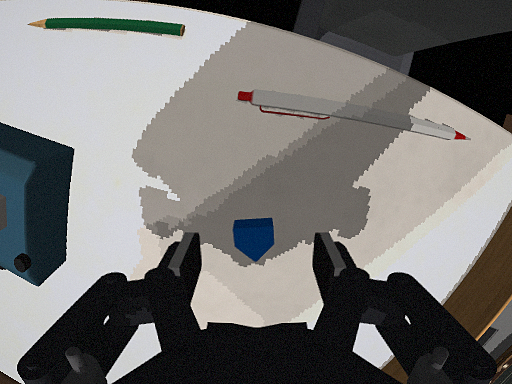

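```bash
python3 - <<'E'
from h import *
f=grab("wrist")
a=onz(f,253.5,263,.013); l=onz(f,233.5,244,.013); r=onz(f,273.5,242,.013); print(a,l,r,(l+r)/2,np.linalg.norm(l-r))
e=(a-(l+r)/2); print(np.linalg.norm(e)); go([*(l+r)[:2]/2,.004])
E
```

```text
[ 0.43968706 -0.19943694  0.013     ] [ 0.43086533 -0.2132298   0.013     ] [ 0.42378573 -0.19243992  0.013     ] [ 0.42732553 -0.20283486  0.013     ] 0.02196224446686856
0.012820034591817226
tool cm [ 0.01 -0.07  1.27] pos [ 0.4272 -0.2022  0.0167] yangle 105.49 tilt [-0.001 -0.    -1.   ]
```

```bash
python3 -m crank '[[[0.2,-0.05,0.6,0],[0,0,0.6,0],[0,0,0.1,0],[0,0,0,0],[0,0,0,0],[0,0,0,0],[0,0,0,0],[0,0,0,0]]]'; python3 -m crank '[[[0,0,0,0],[0,0,0,0],[0,0,0,0],[0,0,0,0],[0,0,0,0],[0,0,0,0],[0,0,0,0],[0,0,0,0]]]' 0 30;  python3 - <<'E'
from h import *
go([.428,-.201,.004]); f=grab("wrist","w4"); print(env.state()["force"].round(1))
E
```

```text
clock: 5.55
position: [0.4258, -0.2032, 0.0044]
ee_rot: [-0.424, 3.113, 0.0]
force: [1.1, -0.4, 0.2]
gripper_width: 0.702
clock: 6.35
position: [0.4258, -0.2032, 0.0044]
ee_rot: [-0.424, 3.113, 0.0]
force: [-1.8, 0.7, 5.9]
gripper_width: 0.24
tool cm [-0.27  0.15  0.04] pos [ 0.4258 -0.2032  0.0044] yangle 105.52 tilt [ 0.  0. -1.]
[-2.   1.1  5.9]
```

View pics/w4.png

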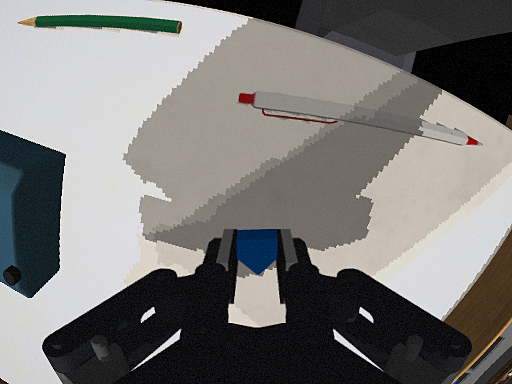

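```bash
python3 -m crank '[[[0,0,0,0],[0,0,0,0],[0,0,0,0],[0,0,-0.2,0],[0,0,-0.3,0],[0,0,0,0],[0,0,0,0],[0,0,0,0]]]' 0.35; python3 -m crank '[[[0,0,0,0],[0,0,0,0],[0,0,0,0],[0,0,0,0],[0,0,0,0],[0,0,0,0],[0,0,0,0],[0,0,0,0]]]' 0 30;  python3 - <<'E'
from h import *
go([.428,-.201,.004]); f=grab("wrist","w5"); print(env.state()["force"].round(1))
E
```

```text
clock: 7.2
position: [0.4257, -0.2032, 0.0093]
ee_rot: [-0.424, 3.113, 0.0]
force: [-0.6, -0.4, 0.3]
gripper_width: 0.351
clock: 8.0
position: [0.4258, -0.2032, 0.0094]
ee_rot: [-0.424, 3.113, 0.0]
force: [-1.1, 0.8, 3.8]
gripper_width: 0.236
tool cm [-0.28  0.15  0.54] pos [ 0.4258 -0.2032  0.0094] yangle 105.53 tilt [-0.  0. -1.]
[-2.3  0.9  5.4]
```

View pics/w5.png

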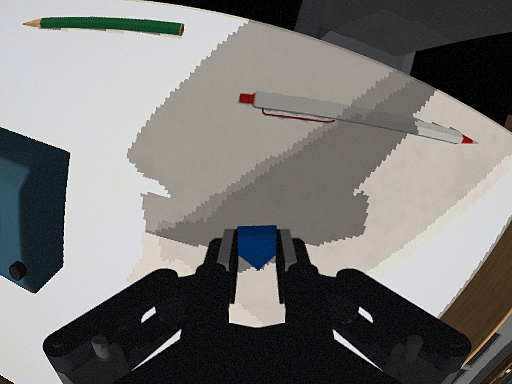

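```bash
python3 -m crank '[[[0,0,-0.5,0],[0,0,-1,0],[0,0,-2.5,0],[0,0,-3,0],[0,0,-3,0],[0,0,-3,0],[0,0,-2,0],[0,0,0,0]]]'; python3 -m crank '[[[0,0,0,0.7],[0,0,0,0.7],[0,0,0,0.7],[0,0,0,0.7],[0,0,0,0.7],[0,0,0,0.8],[0,0,0,0.8],[0,0,0,0.8]]]';  python3 - <<'E'
from h import *
go([.47,.01,.155]); f=grab("side"); print(env.state()["gripper_width"],[b for b in blue(f) if b[1][1]>100])
E
```

```text
clock: 8.85
position: [0.4272, -0.2039, 0.1624]
ee_rot: [-0.423, 3.108, -0.001]
force: [0.1, -0.0, 0.1]
gripper_width: 0.235
clock: 9.65
position: [0.4253, -0.2032, 0.1588]
ee_rot: [-0.387, -3.117, -0.0]
force: [-1.1, -0.6, 0.9]
gripper_width: 0.233
tool cm [ 0.88 21.77  0.38] pos [ 0.4253 -0.2032  0.1588] yangle 75.85 tilt [-0.001  0.    -1.   ]
0.23763413424870758 [(np.int32(11), array([287.9, 143.1])), (np.int32(33), array([199.2, 271.5])), (np.int32(26), array([211.5, 273.1]))]
```

```bash
python3 -m crank '[[[0.1,1.5,0,0],[0.1,3,0,0],[0.1,3.5,0,0],[0.1,3.5,0,0],[0.1,3.5,0,0],[0.1,3.5,0,0],[0.1,2.3,0,0],[0.1,1,0,0]]]';  python3 - <<'E'
from h import *
f=grab("wrist"); f=grab("wrist");f=grab("wrist","w6"); go([.48,.017,.05]); crop(f,120,360,100,290,3,"w6a")
E
```

```text
clock: 10.5
position: [0.4706, 0.0124, 0.1589]
ee_rot: [-0.376, -3.118, 0.0]
force: [0.1, 0.1, -0.1]
gripper_width: 0.24
tool cm [-0.76  0.96 10.9 ] pos [0.4703 0.0096 0.159 ] yangle 76.06 tilt [-0.001 -0.    -1.   ]
```

View pics/w6.png

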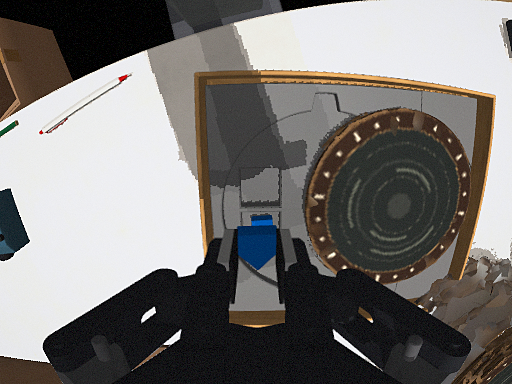

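View pics/w6a.png

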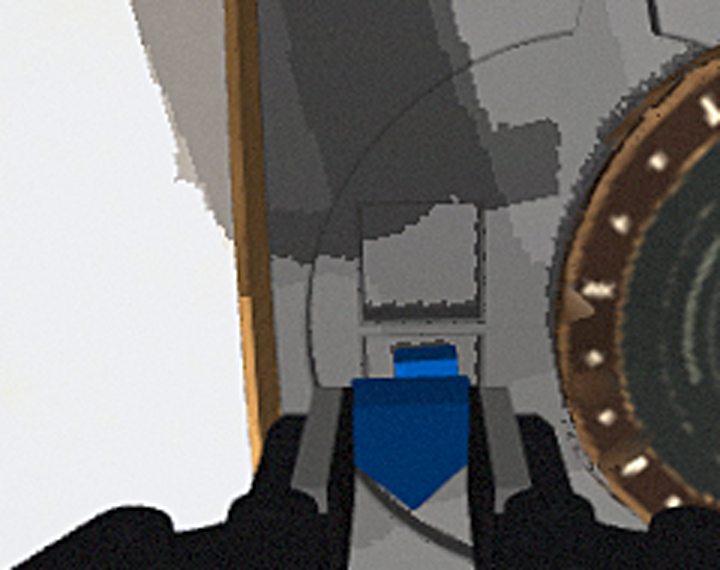

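The close view shows the empty well's mouth at crop (361..485, 203..322), in line with the jaws, and a clean recess arc.

```bash
python3 - <<'E'
from h import *
f=grab("wrist")
def C(L,z): return [onz(f,120+u/3,100+v/3,z) for u,v in L]
W=C([(361,203),(482,203),(485,322),(362,321)],.019); c=sum(W)/4
print("well",c.round(4),[np.linalg.norm(W[i]-W[i-1]).round(4) for i in range(4)],[np.degrees(np.arctan2(*(W[i]-W[i-1])[[1,0]])).round(1) for i in range(4)])
A=C([(308,310),(311,265),(340,190),(375,135),(425,88),(480,58),(575,33)],.029)
rc=circ(A);print("rec",rc)
for z in (.029,.019):
  A=np.array(C([(308,310),(311,265),(340,190),(375,135),(425,88),(480,58),(575,33)],z))[:,:2]
  from scipy.optimize import least_squares
  s=least_squares(lambda q:np.hypot(*(A-q).T)-.1,[.516,.072]); print(z,s.x.round(4),s.fun.round(4))
yaw=np.radians(-13.4); M=np.array([[np.cos(yaw),-np.sin(yaw)],[np.sin(yaw),np.cos(yaw)]])
print("rec from well",c[:2]-M@[-.023,-.062])
# piece tip
p,R=tool()
a=ray(f,120+412/3,100+508/3); print("tool pos",p)
go([*c[:2],.05])
E
```

```text
well [0.4814 0.0116 0.019 ] [np.float64(0.0409), np.float64(0.0393), np.float64(0.0413), np.float64(0.0417)] [np.float64(165.6), np.float64(76.1), np.float64(-11.1), np.float64(-104.4)]
rec (array([0.51162147, 0.062519  ]), np.float64(0.09431355678103615), array([-9.24092058e-05,  3.54119096e-04, -5.16648731e-04,  1.05076926e-04,
        3.14475314e-04, -1.73157629e-04,  5.67710544e-06]))
0.029 [0.5168 0.066 ] [-0.0009  0.0001 -0.0001  0.0007  0.0008 -0.0001 -0.0009]
0.019 [0.5179 0.0652] [-0.0004  0.0003 -0.0004  0.0003  0.0005 -0.0001 -0.0004]
rec from well [0.5181224  0.06657548]
tool pos [0.47035178 0.00888828 0.1591306 ]
tool cm [-1.01  0.54 10.91] pos [0.4704 0.0089 0.1591] yangle 75.98 tilt [-0. -0. -1.]
```

```bash
python3 -m crank '[[[-0.4,0.25,1,0],[-0.45,0.25,2,0],[0,0,2.5,0],[0,0,2.5,0],[0,0,2,0],[0,0,1,0],[0,0,0.4,0],[0,0,0,0]]]';  python3 - <<'E'
from h import *
f=grab("wrist");f=grab("wrist","w7"); go([.4814,.0116,.021]); crop(f,150,370,120,290,3,"w7a"); print(env.state()["force"].round(1))
s=grab("scene"); crop(s,215,335,150,240,6,"s7")
E
```

```text
clock: 11.5
position: [0.4801, 0.0126, 0.0452]
ee_rot: [-0.383, -3.118, 0.0]
force: [0.3, -0.1, 0.1]
gripper_width: 0.234
tool cm [-0.1  -0.11  2.5 ] pos [0.4807 0.0129 0.046 ] yangle 76.01 tilt [ 0.001  0.    -1.   ]
[ 0.2 -1.   0.3]
```

View pics/w7a.png

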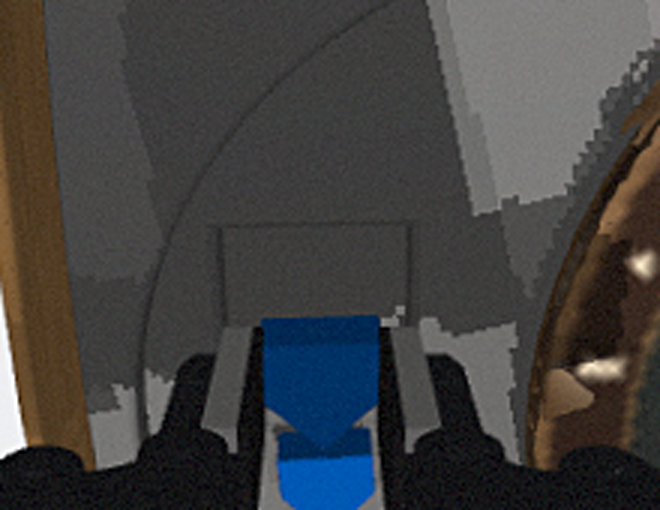

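View pics/s7.png

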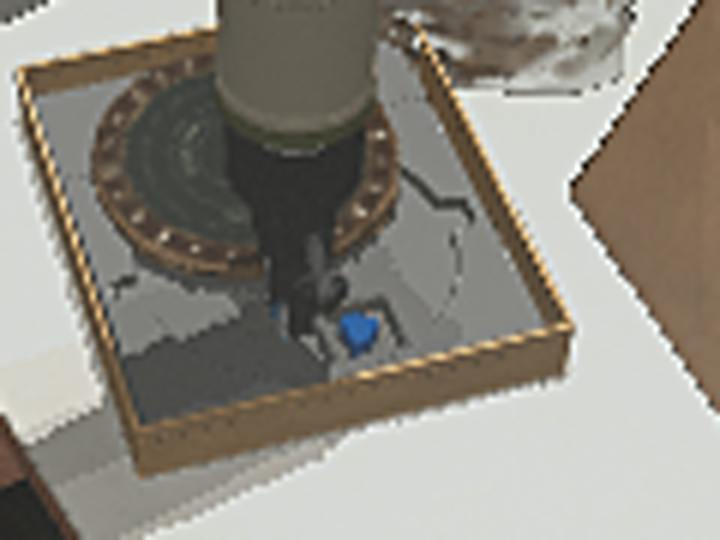

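```bash
python3 - <<'E'
from h import *
f=grab("wrist")
a,b=[onz(f,150+u/3,120+v/3,.019) for u,v in [(220,227),(410,225)]]
d=(b-a)/np.linalg.norm(b-a); n=np.array([d[1],-d[0],0]); c=(a+b)/2+.02*n
print(a,b,np.linalg.norm(b-a),c.round(4)); go([*c[:2],.021])
A=[onz(f,150+u/3,120+v/3,.013+.0355+.0) for u,v in [(262,318),(380,318)]]; print(A)
E
```

```text
[ 0.45736905 -0.00129513  0.019     ] [0.46617051 0.03582437 0.019     ] 0.038148698179374274 [0.4812 0.0127 0.019 ]
tool cm [-0.06 -0.04  2.51] pos [0.4807 0.0132 0.0461] yangle 76.02 tilt [ 0.002  0.001 -1.   ]
[array([0.46619737, 0.00689972, 0.0485    ]), array([0.47109997, 0.02656904, 0.0485    ])]
```

```bash
python3 -m crank '[[[0.05,0,0.5,0],[0,0,0.6,0],[0,0,0.6,0],[0,0,0.4,0],[0,0,0.3,0],[0,0,0,0],[0,0,0,0],[0,0,0,0]]]'; python3 -m crank '[[[0,0,0,0],[0,0,0,0],[0,0,0,0],[0,0,0,0],[0,0,0,0],[0,0,-1,0],[0,0,-3,0],[0,0,-4,0]]]' 0.36;  python3 - <<'E'
from h import *
print(env.state()["force"])
f=grab("wrist");f=grab("wrist","w8"); go([.4814,.0116,.021]); crop(f,150,370,120,290,3,"w8a")
s=grab("scene"); crop(s,215,335,150,240,6,"s8")
E
```

```text
clock: 12.5
position: [0.4798, 0.0132, 0.0215]
ee_rot: [0.382, 3.118, 0.0]
force: [-0.3, 0.6, 0.4]
gripper_width: 0.237
clock: 13.3
position: [0.4784, 0.0128, 0.1017]
ee_rot: [-0.382, -3.116, 0.003]
force: [0.8, 0.7, -0.3]
gripper_width: 0.359
[ 0.7522986   0.73611717 -0.25348303]
tool cm [ 0.14 -0.22  8.53] pos [0.4826 0.0133 0.1063] yangle 75.99 tilt [ 0.008  0.002 -1.   ]
```

View pics/w8a.png

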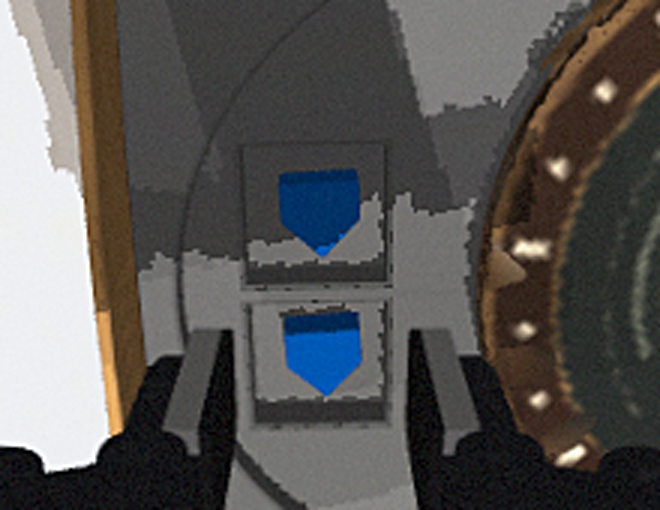

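The piece lies flat in the well at crop (320,213), level with its neighbour at (322,353), which hasn't moved. Next I'll shut the fingers and look at the dial from above.

```bash
python3 -m crank '[[[0,0,-2,0],[0,1,-3,0],[0,2,-2,0],[0,2.5,-2,0],[0,2.5,-1,0],[0,2,0,0],[0,1,0,0],[0,0,0,0]]]' 0 30;  python3 - <<'E'
from h import *
f=grab("wrist");f=grab("wrist");f=grab("wrist","w9"); go([.53,.185,.06]); crop(f,90,390,70,300,2.5,"w9a"); print(env.state()["gripper_width"])
E
```

```text
clock: 14.25
position: [0.5057, 0.1207, 0.2]
ee_rot: [-0.379, -3.117, 0.002]
force: [0.3, -0.5, 0.4]
gripper_width: -0.004
tool cm [-0.74  7.06 14.05] pos [0.5058 0.1185 0.2006] yangle 75.94 tilt [-0.001 -0.001 -1.   ]
0.003426983831303422
```

View pics/w9a.png

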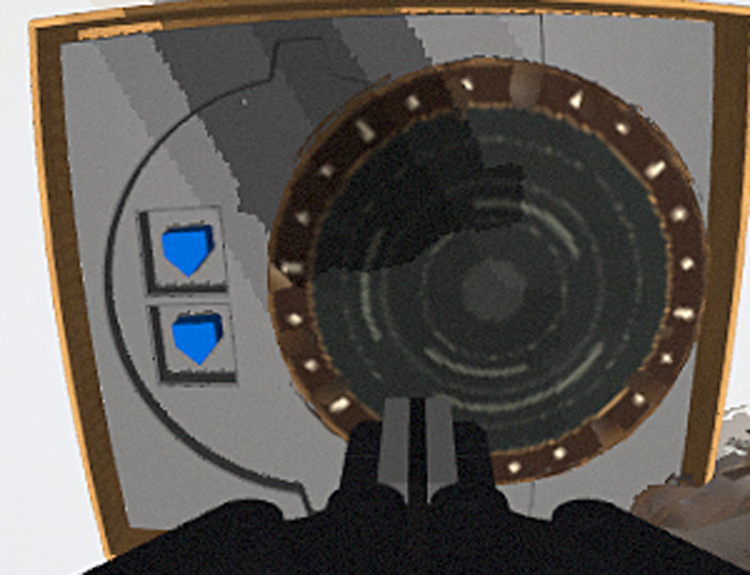

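```bash
cat >> h.py <<'E'
from scipy.optimize import least_squares
def circR(A,r):
    A=np.array(A)[:,:2]; s=least_squares(lambda q:np.hypot(*(A-q).T)-r,A.mean(0)); return s.x,s.fun
E
python3 - <<'E'
from h import *
f=grab("wrist")
def C(L,z): return [onz(f,90+u/2.5,70+v/2.5,z) for u,v in L]
print("hub",C([(493,291)],.039)[0])
D=C([(268,285),(708,285),(490,57),(515,484),(330,130),(650,118),(310,380),(590,460)],.039); print("dial",circ(D),circR(D,.1)[0])
A=C([(106,285),(112,230),(135,175),(180,122),(230,90),(272,80),(112,325),(140,380),(190,437),(245,472),(290,486)],.029)
print("rec",circ(A),circR(A,.1)[0])
W=C([(138,212),(222,206),(230,290),(148,296)],.019); c=sum(W)/4
yaw=np.radians(-13.4); M=np.array([[np.cos(yaw),-np.sin(yaw)],[np.sin(yaw),np.cos(yaw)]])
print("well",c.round(4),"rec from well",c[:2]-M@[-.023,-.062])
W=C([(150,306),(234,300),(238,382),(163,384)],.019); c=sum(W)/4
print("pwell",c.round(4),"rec from well",c[:2]-M@[.023,-.062])
E
```

```text
hub [0.52848366 0.14686462 0.039     ]
dial (array([0.52757346, 0.14948638]), np.float64(0.09699464265791131), array([ 0.00214698, -0.00129037,  0.00015621,  0.00137217,  0.00025669,
        0.0001474 , -0.00364114,  0.00073827])) [0.52772916 0.14983342]
rec (array([0.51550583, 0.06855763]), np.float64(0.09793235837246601), array([ 0.00095984,  0.0002251 , -0.000363  , -0.00025053,  0.00052497,
       -0.00055364,  0.00108533, -0.00142753, -0.00138764,  0.00019495,
        0.00095215])) [0.51622409 0.07112259]
well [0.4816 0.0136 0.019 ] rec from well [0.51835264 0.06858713]
pwell [0.5262 0.0042 0.019 ] rec from well [0.51823324 0.06987724]
```

```bash
python3 -m crank '[[[-0.2,1.4,0,0],[-0.2,1.4,1,0],[-0.2,1.4,2.5,0],[-0.2,1.4,3,0],[-0.2,1.2,3,0],[0,0,3,0],[0,0,2,0],[0,0,0.4,0]]]' && python3 -m crank '[[[0,0,0,0],[0,0,0,0],[0,0,0.1,0],[0,0,0.1,0],[0,0,0.1,0],[0,0,0.1,0],[0,0,0,0],[0,0,0,0]]]';  python3 - <<'E'
from h import *
go([.5325,.182,.039]); print(env.state()["force"])
E
```

```text
clock: 15.25
position: [0.5305, 0.1839, 0.0489]
ee_rot: [-0.38, -3.114, 0.004]
force: [0.1, 0.4, 0.1]
gripper_width: -0.0
clock: 16.05
position: [0.5323, 0.1835, 0.0483]
ee_rot: [0.382, 3.118, 0.0]
force: [-0.2, 0.2, -0.7]
gripper_width: 0.003
tool cm [-0.06 -0.14  0.93] pos [0.5323 0.1835 0.0483] yangle 76.03 tilt [ 0.  0. -1.]
[-0.21117562  0.22082919 -0.70663529]
```

```bash
python3 -m crank '[[[0,0,0.2,0],[0,0,0.2,0],[0,0,0.2,0],[0,0,0.1,0],[0,0,0.05,0],[0,0,0.05,0],[0,0,0,0],[0,0,0,0]]]' && python3 -m crank '[[[0,0,0.05,0],[0,0,0.05,0],[0,0,0,0],[0,0,0,0],[0,0,0,0],[0,0,0,0],[0,0,0,0],[0,0,0,0]]]'
```

```text
clock: 16.85
position: [0.5323, 0.1835, 0.0404]
ee_rot: [0.382, 3.118, 0.0]
force: [-0.1, 0.1, 0.2]
gripper_width: 0.006
clock: 17.65
position: [0.5323, 0.1835, 0.0393]
ee_rot: [-0.382, -3.118, -0.0]
force: [-0.1, -0.2, -0.1]
gripper_width: -0.002
```

```bash
python3 -m crank '[[[0,0,0.03,0],[0,0,0.03,0],[0,0,0,0],[0,0,0,0],[0,0,0,0],[0,0,0,0],[0,0,0,0],[0,0,0,0]]]'
```

```text
clock: 18.45
position: [0.5323, 0.1835, 0.0391]
ee_rot: [-0.382, -3.118, -0.0]
force: [-1.6, -0.3, 5.0]
gripper_width: 0.002
```

```bash
python3 -m crank '[[[0,0,0.03,0],[0,0,0.03,0],[0,0,0,0],[0,0,0,0],[0,0,0,0],[0,0,0,0],[0,0,0,0],[0,0,0,0]]]'
```

```text
clock: 19.25
position: [0.5325, 0.1836, 0.039]
ee_rot: [0.382, 3.118, 0.001]
force: [-4.9, -0.9, 11.0]
gripper_width: -0.003
```

```bash
python3 -m crank '[[[0,0,-0.02,0],[-0.02,-0.2,0,0],[-0.02,-0.2,0,0],[-0.02,-0.2,0,0],[-0.02,-0.2,0,0],[-0.02,-0.2,0,0],[0,0,0,0],[0,0,0,0]]]'; python3 - <<'E'
from h import *
f=grab("scene"); crop(f,205,325,140,230,6,"s10")
f=grab("wrist","w10")
E
```

```text
clock: 20.05
position: [0.5316, 0.174, 0.0391]
ee_rot: [0.382, 3.117, 0.002]
force: [0.2, 0.7, 6.8]
gripper_width: 0.001
```

View pics/w10.png

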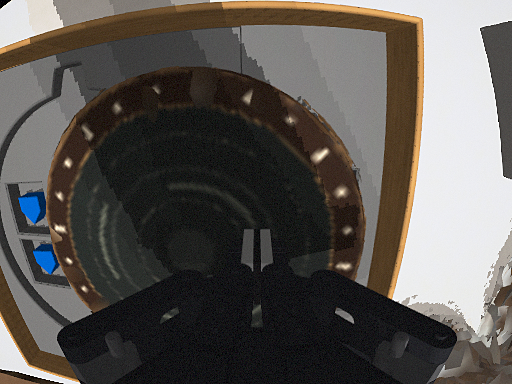

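View pics/s10.png

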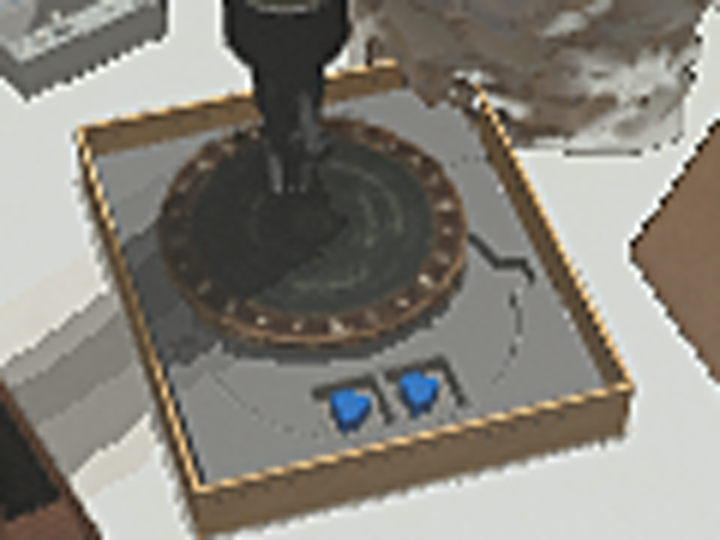

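```bash
python3 - <<'E'
from h import *
f=grab("wrist")
print(onz(f,189,246,.039)); 
D=[onz(f,u,v,.039) for u,v in [(48,210),(50,180),(75,125),(120,90),(200,67),(260,78),(320,125),(358,185),(363,225)]]; print(circ(D)); print(circR(D,.1)[0]); go([.5,.5,.039])
E
```

```text
[0.52364621 0.13814952 0.039     ]
(array([0.5266035 , 0.13891904]), np.float64(0.09565823840927318), array([ 0.00045858,  0.00044413, -0.00033003, -0.00195183,  0.00064443,
        0.00165967, -0.00077959,  0.00033373, -0.00052348]))
[0.53216109 0.13737757]
tool cm [10.94 30.87  0.04] pos [0.5316 0.174  0.0391] yangle 76.03 tilt [ 0.002  0.001 -1.   ]
```

```bash
python3 -m crank '[[[-0.05,-0.4,0.01,0],[-0.05,-0.4,0,0],[-0.05,-0.4,0,0],[-0.05,-0.4,0,0],[-0.05,-0.4,0,0],[-0.05,-0.4,0,0],[-0.05,-0.4,0,0],[0,0,0,0]]]'; python3 - <<'E'
from h import *
f=grab("wrist");f=grab("wrist","w11"); go([.5,.5,.039])
E
```

```text
clock: 21.0
position: [0.5283, 0.1456, 0.039]
ee_rot: [0.383, 3.117, 0.002]
force: [-0.9, -0.1, 6.9]
gripper_width: -0.001
tool cm [1.132e+01 3.370e+01 3.000e-02] pos [0.5284 0.1456 0.0391] yangle 76.01 tilt [ 0.002  0.001 -1.   ]
```

View pics/w11.png

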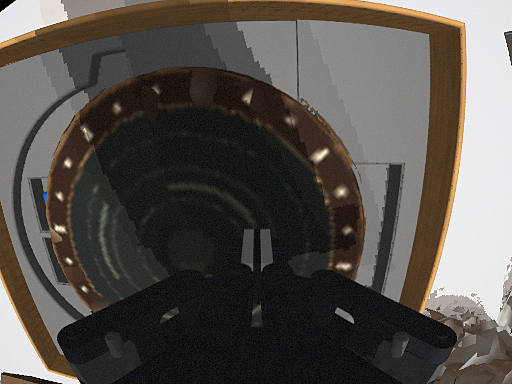

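```bash
python3 - <<'E'
from h import *
f=grab("wrist"); crop(f,0,200,30,330,2.5,"w11a")
E
```

```text
(no output)
```

View pics/w11a.png

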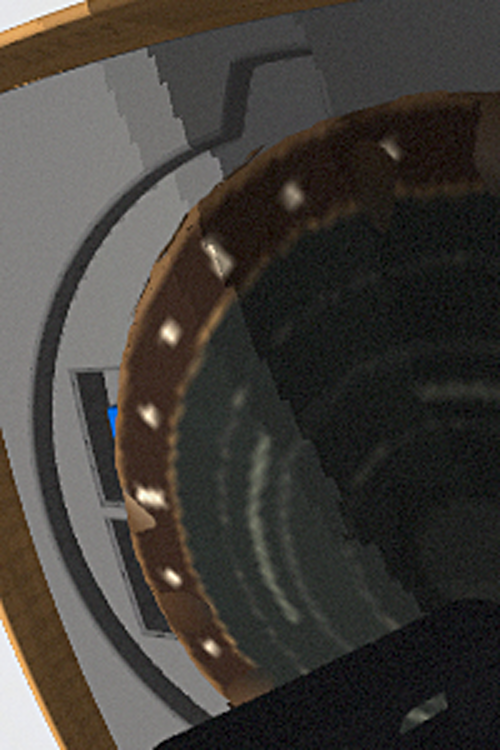

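```bash
python3 - <<'E'
from h import *
f=grab("wrist")
def C(L,z): return [onz(f,u/2.5,30+v/2.5,z) for u,v in L]
A=C([(35,410),(45,330),(70,260),(110,205),(160,160),(215,135),(45,510),(75,580),(115,650),(185,720)],.029)
print("rec",circ(A),circR(A,.1)[0])
A=C([(53,410),(64,330),(87,270),(120,220),(170,172),(230,138),(66,525),(95,590),(140,655),(205,715)],.019)
print("rec floor",circ(A),circR(A,.1)[0])
D=C([(118,410),(118,470),(137,310),(190,210),(260,150),(340,115),(420,95),(150,590),(195,670)],.039)+[onz(f,u,v,.039) for u,v in [(260,78),(320,125),(358,185),(363,225)]]
print("dial",circ(D),circR(D,.1)[0])
E
```

```text
rec (array([0.51745064, 0.0704962 ]), np.float64(0.10051054099857967), array([-0.00069663, -0.00042028,  0.00044681,  0.00017282,  0.00047651,
       -0.00047944,  0.00079622, -0.00087226,  0.00081766, -0.00025871])) [0.51711544 0.06997545]
rec floor (array([0.52014159, 0.06875354]), np.float64(0.10219701619110494), array([-0.00100505, -0.00078183, -0.0004356 , -0.00017553,  0.00028361,
        0.0006527 ,  0.00130357,  0.00084255,  0.00037214, -0.00108629])) [0.51876057 0.06642159]
dial (array([0.52291722, 0.10912542]), np.float64(0.09687015967611193), array([-0.00127622, -0.00094791, -0.00025371,  0.00127656,  0.00079109,
       -0.00036344, -0.00034886, -0.0003319 ,  0.00142814,  0.00094156,
       -0.00103416,  0.00040923, -0.00033938])) [0.52665398 0.10942288]
```

```bash
python3 -m crank '[[[-0.04,-0.4,0,0],[-0.04,-0.4,0,0],[-0.04,-0.4,0,0],[-0.05,-0.4,0,0],[-0.05,-0.4,0,0],[-0.04,-0.4,0,0],[-0.04,-0.4,0,0],[0,0,0,0]]]'; python3 - <<'E'
from h import *
f=grab("wrist");f=grab("wrist","w12"); go([.5,.5,.039]);crop(f,0,200,30,330,2.5,"w12a")
E
```

```text
clock: 22.0
position: [0.5245, 0.1177, 0.039]
ee_rot: [0.382, 3.116, 0.002]
force: [-0.6, 0.4, 6.5]
gripper_width: 0.002
tool cm [1.162e+01 3.651e+01 2.000e-02] pos [0.5245 0.1177 0.039 ] yangle 76.01 tilt [ 0.002  0.001 -1.   ]
```

View pics/w12.png

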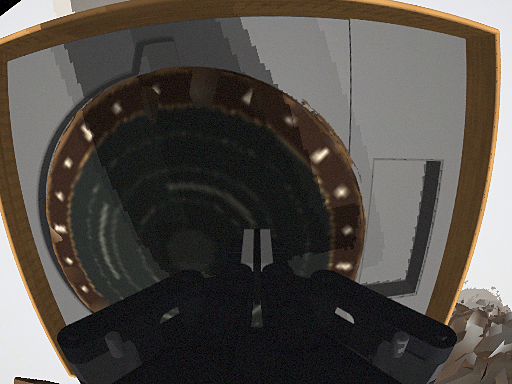

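View pics/w12a.png

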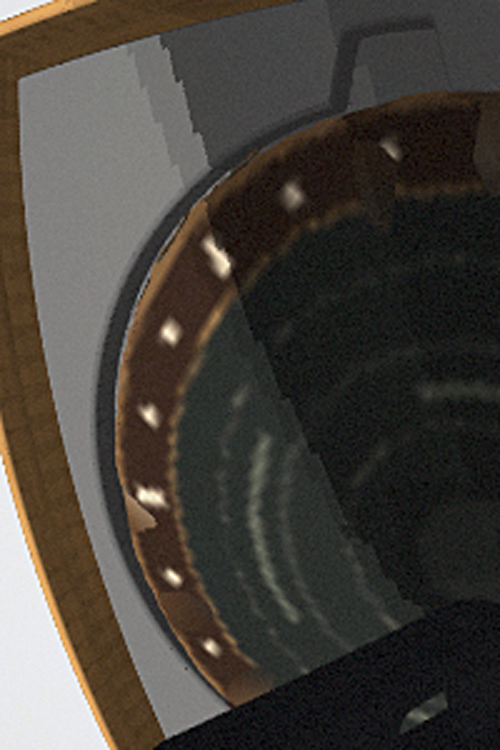

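```bash
python3 - <<'E'
from h import *
f=grab("wrist")
def C(L,z): return [onz(f,u/2.5,30+v/2.5,z) for u,v in L]
A=C([(97,410),(105,340),(130,270),(165,215),(215,165),(270,133),(325,112),(110,500),(135,580),(185,660)],.029)
print("rec",circ(A),circR(A,.1)[0])
p,R=tool(); d=p[:2]-[.0055,.0363]; print("dial",d)
r=np.array([.5175,.0697]); print("tool cm",(R[:2,:2].T@(r-d)*100).round(2))
E
```

```text
rec (array([0.51637258, 0.06845547]), np.float64(0.09842603861093076), array([-9.22794606e-05,  2.97780443e-04,  4.56489537e-04,  4.97296172e-04,
        4.78688952e-04, -2.67491804e-04, -5.77059307e-04, -1.55124899e-03,
       -2.48944637e-05,  7.61517879e-04])) [0.51758393 0.06986438]
dial [0.51896216 0.08132939]
tool cm [-0.14 -1.16]
```

```bash
python3 -m crank '[[[-0.02,-0.2,0,0],[-0.02,-0.2,0,0],[-0.02,-0.2,0,0],[-0.02,-0.2,0,0],[-0.01,-0.1,0,0],[0,0,0,0],[0,0,0,0],[0,0,0,0]]]'; python3 -m crank '[[[-0.02,-0.1,0.01,0],[0,0,0,0],[-0.01,-0.1,0,0],[0,0,0,0],[0,0,0,0],[0,0,0,0],[0,0,0,0],[0,0,0,0]]]'; python3 - <<'E'
from h import *
f=grab("wrist");f=grab("wrist","w13"); go([.5,.5,.039]);crop(f,0,400,30,330,2,"w13a"); print(env.state()["force"])
E
```

```text
clock: 22.95
position: [0.5224, 0.1085, 0.0382]
ee_rot: [0.382, 3.118, -0.0]
force: [0.2, -1.6, 2.3]
gripper_width: 0.003
clock: 23.75
position: [0.5221, 0.1067, 0.0381]
ee_rot: [-0.382, -3.118, -0.0]
force: [0.9, 0.2, 0.0]
gripper_width: -0.001
tool cm [11.64 37.63 -0.09] pos [0.5221 0.1067 0.0381] yangle 76.03 tilt [-0.  0. -1.]
[0.01962069 0.75114352 0.39099585]
```

View pics/w13a.png

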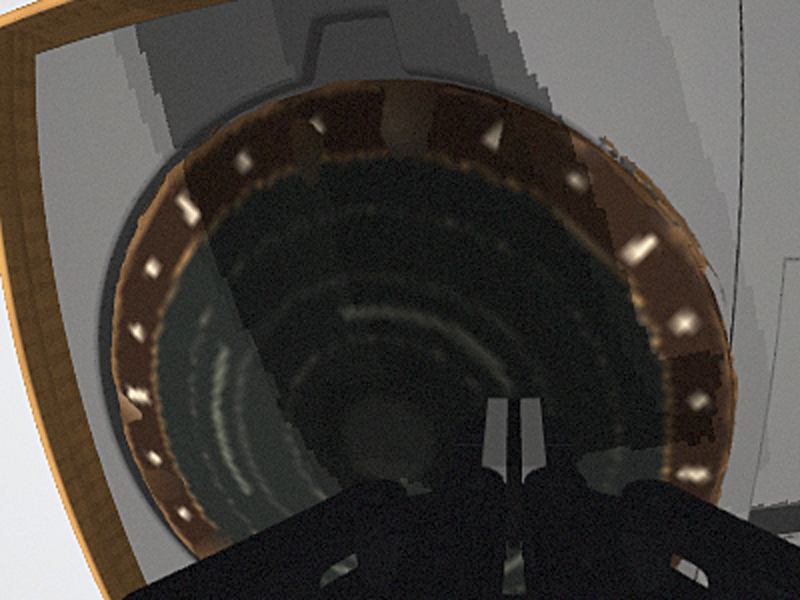

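Contact force fell to zero, so the dial has dropped at least partly. I'll raise the tool and look.

```bash
python3 -m crank '[[[0,0,-1,0],[0,0,-2,0],[0.5,-1,-3,0],[0.5,-1,-3,0],[0,-1,-3,0],[0,0,-1.5,0],[0,0,0,0],[0,0,0,0]]]'; python3 - <<'E'
from h import *
f=grab("wrist");f=grab("wrist","w14"); go([.5,.5,.039]);crop(f,70,390,60,310,2.4,"w14a"); print(env.state()["force"])
f=grab("side");crop(f,150,330,160,260,4,"d14")
f=grab("scene");crop(f,205,325,140,230,6,"s14")
E
```

```text
clock: 24.65
position: [0.5051, 0.0801, 0.1731]
ee_rot: [0.382, 3.118, 0.001]
force: [-1.1, 0.4, -0.5]
gripper_width: 0.003
tool cm [10.55 40.66 13.29] pos [0.5046 0.0801 0.1721] yangle 76.05 tilt [-0.001 -0.001 -1.   ]
[-0.12619738 -0.59841819 -1.38969265]
```

View pics/w14a.png

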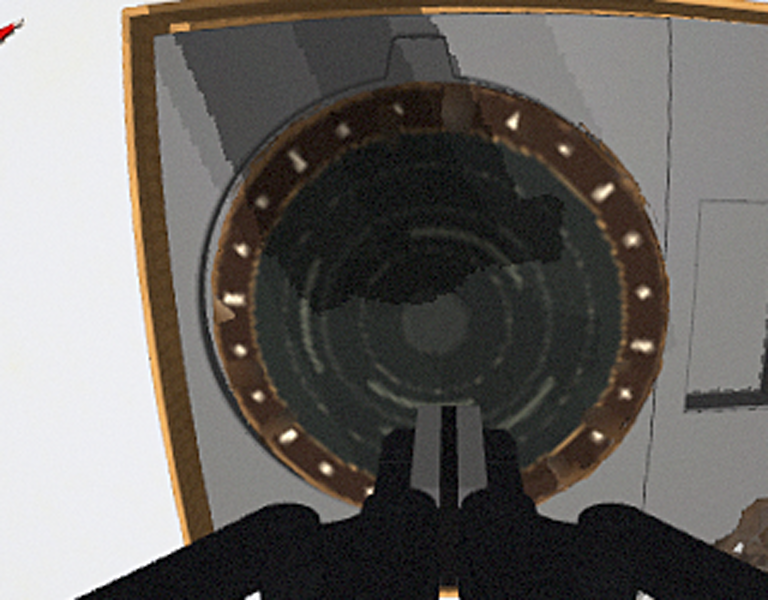

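View pics/d14.png

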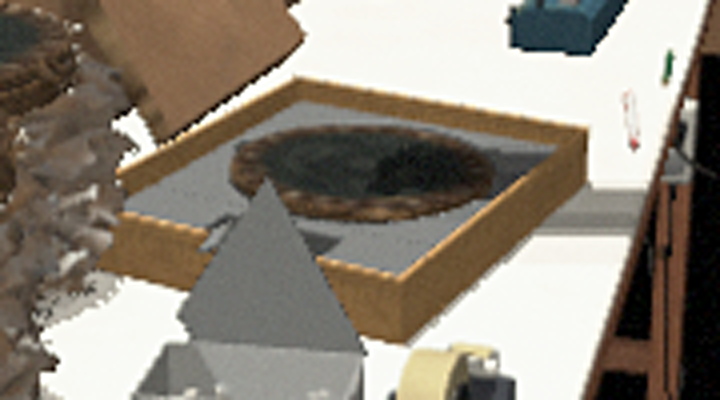

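View pics/s14.png

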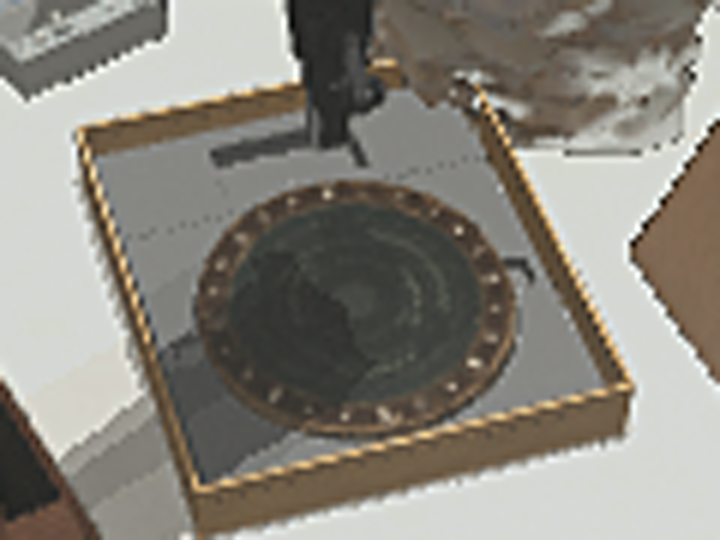

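```bash
python3 - <<'E'
from h import *
f=grab("wrist")
def C(L,z): return [onz(f,70+u/2.4,60+v/2.4,z) for u,v in L]
rec=C([(200,300),(208,235),(233,180),(280,128),(330,98),(385,80),(205,350),(225,400),(270,455),(310,485)],.029)
print("rec",circ(rec)[:2],circR(rec,.1)[0])
# hub
for z in (.029,.034,.039): print(z,C([(435,329)],z)[0].round(4))
L=[(213,300),(222,235),(247,180),(300,120),(360,92),(440,80),(215,345),(240,410),(285,460),(340,497)]
Rr=[(520,93),(580,128),(630,180),(660,240),(667,300),(664,360),(640,420),(590,470)]
for z1,z2 in ((.029,.029),(.029,.039),(.039,.039),(.034,.039)):
    d=C(L,z1)+C(Rr,z2); c=circ(d); print(z1,z2,c[0].round(4),c[1].round(4),np.abs(c[2]).max().round(4))
E
```

```text
rec (array([0.51813168, 0.06770347]), np.float64(0.09953234270476512)) [0.51839726 0.06822674]
0.029 [0.5236 0.07   0.029 ]
0.034 [0.522  0.0705 0.034 ]
0.039 [0.5204 0.071  0.039 ]
0.029 0.029 [0.521  0.0728] 0.0998 0.0024
0.029 0.039 [0.5193 0.0713] 0.0983 0.0016
0.039 0.039 [0.5179 0.0737] 0.0963 0.0023
0.034 0.039 [0.5186 0.0725] 0.0973 0.0018
```

```bash
python3 - <<'E'
from h import *
f=grab("wrist")
def zoom(u0,v0,w,h,k,n): crop(f,u0,u0+w,v0,v0+h,k,n)
zoom(140,140,100,130,4,"w14L"); zoom(290,100,80,150,4,"w14R")
a=cv2.imread("pics/w14L.png"); b=cv2.imread("pics/w14R.png"); H=600
o=np.hstack([cv2.resize(a,(390,520)),cv2.resize(b,(320,520))]); cv2.imwrite("pics/w14LR.png",o)
E
```

```text
(no output)
```

View pics/w14LR.png

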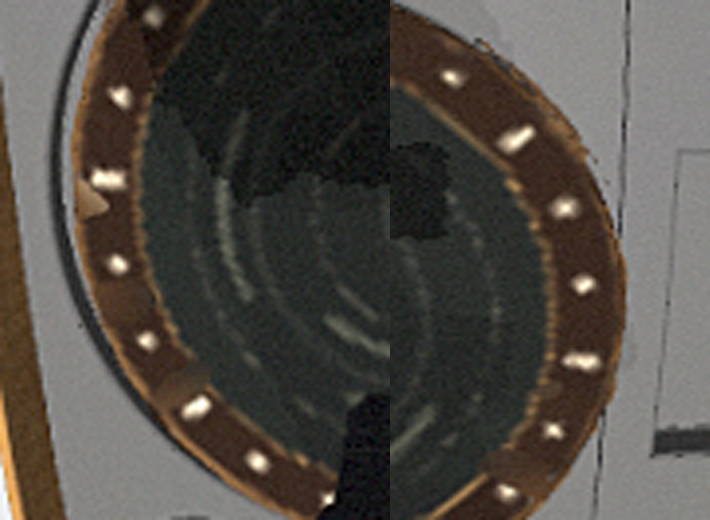

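```bash
python3 -m crank '[[[-0.4,1.5,1,0],[-0.4,1.5,2,0],[-0.4,1.5,2.5,0],[-0.4,1.5,3,0],[0,0,2.5,0],[0,0,1.2,0],[0,0,0.3,0],[0,0,0,0]]]'; python3 -m crank '[[[0,0,0.2,0],[0,0,0.1,0],[0,0,0.1,0],[0,0,0.1,0],[0,0,0.05,0],[0,0,0.05,0],[0,0,0,0],[0,0,0,0]]]'
```

```text
clock: 25.75
position: [0.5354, 0.134, 0.0485]
ee_rot: [0.383, 3.118, -0.0]
force: [-0.4, -1.5, 0.2]
gripper_width: 0.001
clock: 26.55
position: [0.5352, 0.1343, 0.0421]
ee_rot: [-0.382, -3.118, -0.0]
force: [-0.5, -0.7, -0.1]
gripper_width: -0.004
```

```bash
python3 -m crank '[[[0,0,0.1,0],[0,0,0.1,0],[0,0,0.05,0],[0,0,0.05,0],[0,0,0,0],[0,0,0,0],[0,0,0,0],[0,0,0,0]]]'
```

```text
clock: 27.35
position: [0.5352, 0.1344, 0.0391]
ee_rot: [0.382, 3.118, 0.0]
force: [0.2, -0.5, -0.2]
gripper_width: -0.004
```

```bash
python3 -m crank '[[[0,0,0.05,0],[0,0,0.05,0],[0,0,0,0],[0,0,0,0],[0,0,0,0],[0,0,0,0],[0,0,0,0],[0,0,0,0]]]'
```

```text
clock: 28.15
position: [0.5353, 0.1344, 0.0382]
ee_rot: [0.382, 3.118, 0.0]
force: [-0.0, 0.1, 3.0]
gripper_width: 0.002
```

```bash
python3 -m crank '[[[0,0,0.04,0],[0,0,0,0],[0,-0.1,0,0],[0,-0.1,0,0],[0,-0.1,0,0],[0,0,0,0],[0,0,0,0],[0,0,0,0]]]'; python3 - <<'E'
from h import *
f=grab("wrist","w15"); go([.5,.5,.03]); print(env.state()["force"])
E
```

```text
clock: 28.95
position: [0.5344, 0.1315, 0.0377]
ee_rot: [-0.382, -3.118, -0.0]
force: [-0.4, -0.7, -0.8]
gripper_width: 0.002
tool cm [12.24 34.93  0.77] pos [0.5345 0.1315 0.0377] yangle 76.03 tilt [-0.  0. -1.]
[-0.29704611  0.10162204  0.32592101]
```

View pics/w15.png

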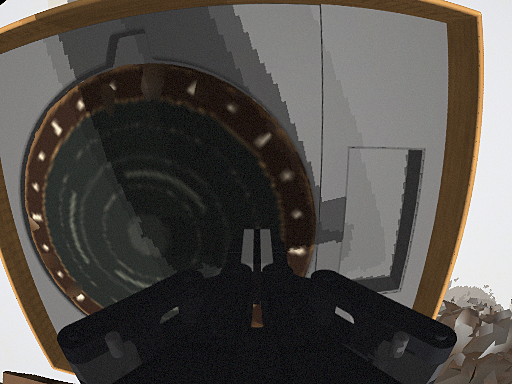

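```bash
python3 -m crank '[[[0,0,0.1,0],[0,0,0.1,0],[0,0,0.05,0],[0,0,0.05,0],[0,0,0,0],[0,0,0,0],[0,0,0,0],[0,0,0,0]]]'; python3 - <<'E'
from h import *
f=grab("side");crop(f,150,330,160,260,4,"d16")
E
```

```text
clock: 29.8
position: [0.5345, 0.1315, 0.0347]
ee_rot: [0.382, 3.118, 0.0]
force: [1.3, 0.9, 0.7]
gripper_width: 0.001
```

View pics/d16.png

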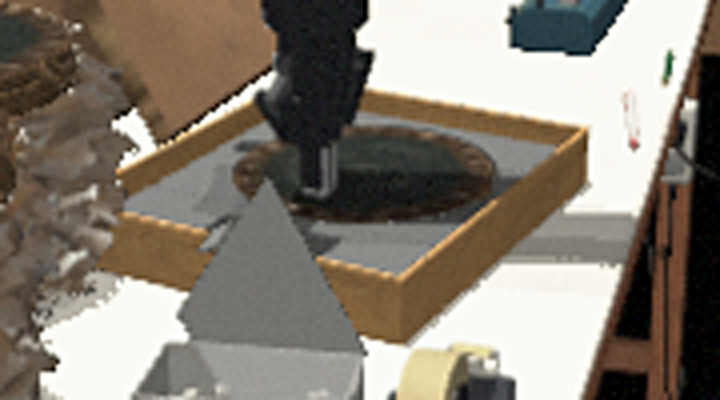

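Dropped further; I'll continue down gently to check the height there.

```bash
python3 -m crank '[[[0,0,0.1,0],[0,0,0.1,0],[0,0,0.05,0],[0,0,0.05,0],[0,0,0,0],[0,0,0,0],[0,0,0,0],[0,0,0,0]]]'
```

```text
clock: 30.65
position: [0.5345, 0.1314, 0.0318]
ee_rot: [0.382, 3.118, 0.0]
force: [-0.7, 0.2, -0.1]
gripper_width: 0.001
```

```bash
python3 -m crank '[[[0,0,0.1,0],[0,0,0.05,0],[0,0,0.05,0],[0,0,0,0],[0,0,0,0],[0,0,0,0],[0,0,0,0],[0,0,0,0]]]'
```

```text
clock: 31.45
position: [0.5345, 0.1314, 0.0297]
ee_rot: [0.382, 3.118, 0.0]
force: [-0.2, 0.0, -0.6]
gripper_width: 0.0
```

```bash
python3 -m crank '[[[0,0,0.05,0],[0,0,0.05,0],[0,0,0.02,0],[0,0,0,0],[0,0,0,0],[0,0,0,0],[0,0,0,0],[0,0,0,0]]]'
```

```text
clock: 32.25
position: [0.5346, 0.1315, 0.0291]
ee_rot: [-0.382, -3.118, -0.001]
force: [-3.1, 0.2, 7.8]
gripper_width: -0.0
```

Contact comes at z≈0.0292, i.e. deck height at the rear. I'll lift off and look.

```bash
python3 -m crank '[[[0,0,-1,0],[0,0,-2,0],[1,-1.5,-3,0],[1,-1.5,-3,0],[1,-1.5,-3,0],[0,0,-1.5,0],[0,0,0,0],[0,0,0,0]]]'; python3 - <<'E'
from h import *
f=grab("wrist");f=grab("wrist","w17"); go([.5,.5,.039]);crop(f,70,390,60,310,2.4,"w17a"); print(env.state()["force"])
f=grab("side");crop(f,150,330,160,260,4,"d17")
f=grab("scene");crop(f,205,325,140,230,6,"s17")
E
```

```text
clock: 33.05
position: [0.4945, 0.0953, 0.1635]
ee_rot: [0.382, 3.118, 0.001]
force: [0.3, -0.8, -0.7]
gripper_width: -0.001
tool cm [ 9.17 39.45 12.32] pos [0.494  0.0951 0.1625] yangle 76.05 tilt [-0.001 -0.001 -1.   ]
[ 0.3804977   0.8618512  -0.37350321]
```

View pics/w17a.png

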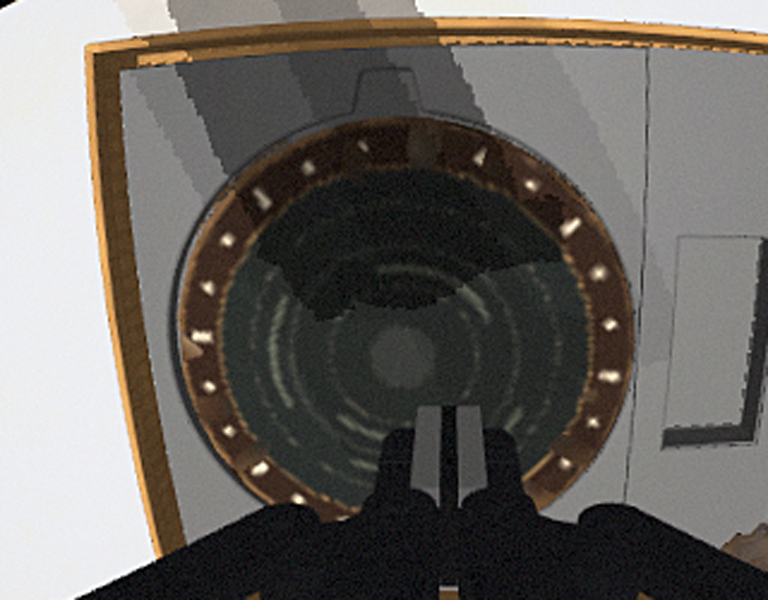

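View pics/d17.png

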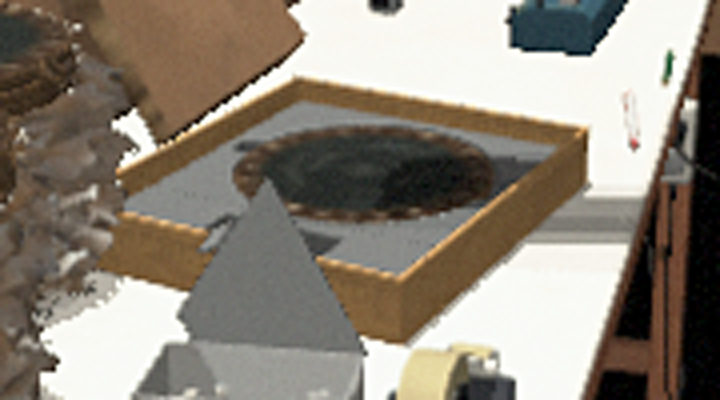

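View pics/s17.png

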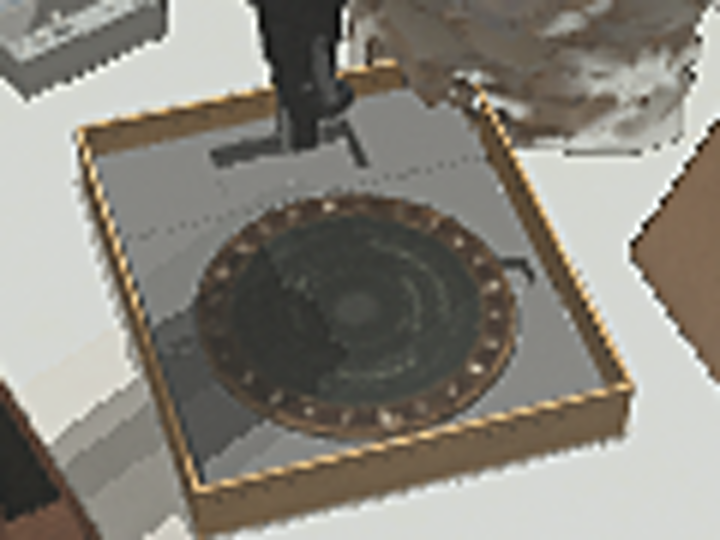

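```bash
python3 - <<'E'
from h import *
go([.505,.011,.035])
E
```

```text
tool cm [-3.1  -7.87 12.75] pos [0.4941 0.095  0.1625] yangle 76.04 tilt [-0.002 -0.001 -1.   ]
```

```bash
python3 -m crank '[[[-0.7,-2,0,0],[-0.8,-2,1,0],[-0.8,-2,2,0],[-0.8,-1.9,3,0],[0,0,3,0],[0,0,2,0],[0,0,1,0],[0,0,0.3,0]]]';python3 -m crank '[[[0,0,0,0],[0,0,0.1,0],[0,0,0.1,0],[0,0,0.1,0],[0,0,0,0],[0,0,0,0],[0,0,0,0],[0,0,0,0]]]'
```

```text
clock: 34.05
position: [0.5048, 0.0107, 0.0393]
ee_rot: [-0.382, -3.116, 0.002]
force: [0.3, 0.2, -0.5]
gripper_width: -0.003
clock: 34.85
position: [0.5055, 0.0109, 0.0376]
ee_rot: [0.382, 3.118, 0.0]
force: [0.2, -0.2, -0.0]
gripper_width: 0.001
```

```bash
python3 -m crank '[[[0,0,0.1,0],[0,0,0.1,0],[0,0,0.1,0],[0,0,0.1,0],[0,0,0.1,0],[0,0,0,0],[0,0,0,0],[0,0,0,0]]]'
```

```text
clock: 35.65
position: [0.5055, 0.0109, 0.0325]
ee_rot: [0.382, 3.118, 0.0]
force: [-0.1, 0.0, -0.9]
gripper_width: 0.002
```

```bash
python3 -m crank '[[[0,0,0.1,0],[0,0,0.1,0],[0,0,0.05,0],[0,0,0,0],[0,0,0,0],[0,0,0,0],[0,0,0,0],[0,0,0,0]]]'
```

```text
clock: 36.45
position: [0.5055, 0.0109, 0.03]
ee_rot: [0.382, 3.118, 0.0]
force: [1.4, 0.2, -0.7]
gripper_width: -0.002
```

```bash
python3 -m crank '[[[0,0,0.05,0],[0,0,0.05,0],[0,0,0.03,0],[0,0,0,0],[0,0,0,0],[0,0,0,0],[0,0,0,0],[0,0,0,0]]]'
```

```text
clock: 37.25
position: [0.5055, 0.0109, 0.029]
ee_rot: [-0.382, -3.118, -0.001]
force: [-1.8, -0.2, 7.2]
gripper_width: -0.003
```

Front is also at deck height. Checking the far (+x) side.

```bash
python3 -m crank '[[[0,0,-0.5,0],[0,0,-1,0],[-1.8,2,0,0],[-2,2,0,0],[-1.8,1.9,0,0],[0,0,0.5,0],[0,0,0.4,0],[0,0,0.2,0]]]';python3 -m crank '[[[0,0,0,0],[0,0,0.1,0],[0,0,0.1,0],[0,0,0,0],[0,0,0,0],[0,0,0,0],[0,0,0,0],[0,0,0,0]]]'
```

```text
clock: 38.05
position: [0.5732, 0.0538, 0.0323]
ee_rot: [-0.383, -3.117, 0.001]
force: [-0.3, 0.7, -0.2]
gripper_width: -0.001
clock: 38.85
position: [0.5741, 0.0546, 0.0307]
ee_rot: [0.382, 3.118, 0.0]
force: [-0.5, 0.4, -0.5]
gripper_width: 0.002
```

```bash
python3 -m crank '[[[0,0,0.1,0],[0,0,0.05,0],[0,0,0.05,0],[0,0,0,0],[0,0,0,0],[0,0,0,0],[0,0,0,0],[0,0,0,0]]]'
```

```text
clock: 39.65
position: [0.5741, 0.0546, 0.0291]
ee_rot: [-0.382, -3.118, -0.001]
force: [-1.8, -0.4, 5.1]
gripper_width: 0.006
```

All three points are at 0.029, so the dial is flat and flush. I'll retreat and make a last check.

```bash
python3 -m crank '[[[0,0,-0.5,0],[0,0,-1.5,0],[0,0,-3,0],[1.5,0,-3,0],[2,0,-3,0],[2,0,-3,0],[1.5,0,-1.5,0],[0,0,0,0]]]'; python3 - <<'E'
from h import *
f=grab("wrist");f=grab("wrist","w20"); go([.5,.5,.039])
f=grab("side");crop(f,150,330,120,260,4,"d20")
f=grab("scene","sc20");crop(f,205,325,140,230,6,"s20")
E
```

```text
clock: 40.45
position: [0.5064, 0.0722, 0.187]
ee_rot: [0.38, 3.115, 0.006]
force: [0.2, 0.2, 0.6]
gripper_width: 0.002
tool cm [10.98 41.4  14.57] pos [0.5065 0.0715 0.1843] yangle 76.04 tilt [ 0.001  0.001 -1.   ]
```

View pics/w20.png

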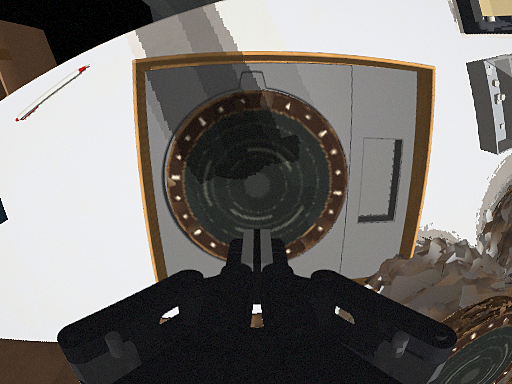

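View pics/sc20.png

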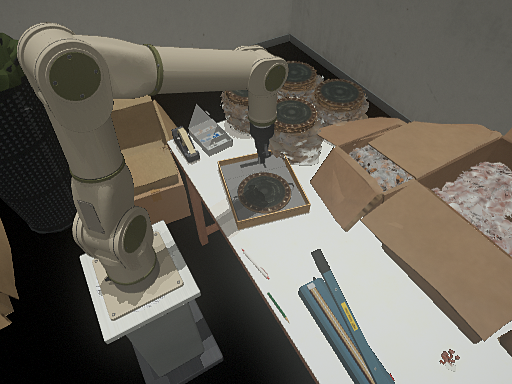

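The wrist view shows the dial centred in the recess at about (257,180) with an even rim. The scene view shows the pen, pencil and tape dispenser where they were, and nothing touching the arm. Handing in.

```bash
python3 -c "
from cell import env
print(env.finish_job(), env.state()['clock'])"
```

```text
the job is handed in; nothing more can be done
the job is handed in; nothing more can be done
```

The job is handed in: the loose piece is in the empty well and the dial lies flat in the recess, with the clock at about 40.6 s of the 67 s.

- **Piece:** I placed it in the empty well (the -x one). Seen from above before the dial covered it, it lay flat beside the packed piece, which had not moved.
- **Dial:** I dragged it with the closed fingertip at about 7 N. The highest reading on it was 11 N.
- **First attempt at the recess:** The dial's front edge tipped in and it stopped about 3–4 mm short. Pressing nearer the back and dragging 3 mm more made it drop.
- **Last checks:** Light touches at the dial's back, front and +x side all met it at z ≈ 0.029 m, level with the deck. I did not probe the -x side; there the rim only looked even in the pictures.
- **Surroundings:** The pen, pencil and tape dispenser were where they started, and the arm was clear of everything at the end.
- **Disagreement:** My first wrist picture put the well about 4 mm off in y, because the arm was still settling. I used later pictures for placing.

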